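# Flip the microplate onto the reader carriage

## Robot

A 7-joint arm with a two-finger parallel gripper is mounted at the origin on the work surface. World frame = base frame: x ahead of the robot, y to its left, z up, the work surface at z = 0. Lengths are in m, angles in rad, forces in N, time in s.
With the tool pointing down it reaches from about 0.425 to 1.025 m from the base axis. Payload 3.6 kg.
Tool frame: the origin (TCP) lies between the finger pads; the fingertips stand 17 mm ahead of it and the grasp point (between the pads) lies 2 mm behind it; z points along the fingers, y is the line along which they close (so a half turn about z gives the same grasp; the last joint's range is limited). The gripper opens to 85 mm and grips with 20 to 120 N. Pads are 22 mm wide; open, the fingers measure 114 mm over their backs; the gripper's body (76 mm by 85 mm) begins 54 mm behind the grasp point. The pads swing forward as they close: fully open they stand 13 mm farther back than shut.
Start: joints at [-1.373, 0.591, 0.048, 1.609, -0.033, 0.943, -0.034], TCP at [0.208, 0.695, 0.248] pointing down, gripper open.
Joint ranges: [-2.69, 2.69], [-0.47, 2.24], [-1.27, 1.36], [0.19, 2.51], [-1.53, 4.68], [0.08, 2.07], [-3.09, 3.09]. Speed limits (rad/s): [2.57, 2.57, 3.14, 3.14, 3.14, 3.14, 3.14].

## Interface

Orientations are given as [roll, pitch, yaw] about the fixed x, y, z axes, in that order (R = Rz(yaw) Ry(pitch) Rx(roll)).
In Python, from cell import readout, vision, robot, spotter gives the robot as it stands.
- The arm moves only by the tool apply_moves, never from a script. Its argument "commands" is a list that holds one entry, the list of rows, each a list of 7 numbers: the shift along the tool's x, y, z in units of 25 cm (1.0 is 25 cm), then the turn, a rotation vector about the tool's x, y, z in units of 180 degrees (1.0 is 180 degrees), then the opening, from -1 (shut) to 1 (fully open). In form: [[[tx, ty, tz, ax, ay, az, grip], ...]]. A call has 1 to 8 rows; each row is the pose to reach, as a shift and turn from the pose commanded when the call began, along the tool's axes at that moment, turning the shorter way round; what a row does not reach only later rows make up. A row lasts 1/8 s, in which the tool goes at most 62.5 mm and 10.7 degrees, less where a joint would pass 70% of its speed; a pose out of reach is approached as far as the arm can. A call with a number of a shift or a turn outside -1 to 1 is refused whole. A call with a gripper value outside its range is refused whole. The fingers move at their own pace and stop on an object; the grip force is fixed at half the most. Time passes only in rows, so rows that repeat a pose let the fingers close. It gives the time, the measured TCP pose, the force, the opening and the grip force at its end, in the units of the state.
- readout.sense(): the state, without advancing time (a new reading comes with each control period).
- vision.get_image(name): name is "scene" or "top"; returns a dict with "color" (420x560x3 uint8, red, green, blue), "fx", "fy", "cx", "cy" (pixels), "k1" (the pictures are not rectified: a ray, as slopes to the right and down, at radius r is drawn at 1 + k1 r^2 times it, then the intrinsics apply), "world_to_cam" (4x4, takes a point from world to camera coordinates). Camera axes: x right, y down, z forward; pixel columns grow to the right and rows downward; lengths in m; the calibration is good to about 2 mm. A picture is of the moment at which its call begins. There is no depth.
- robot.hand_in(): hands the job in; it is judged then, once.
Trained networks look in a picture, given as the dict that the camera call returned (one of the last four; its "shot" number tells which), for a name from the list of things; names that differ only in an ending like _2 or _b are one class to them, and where a whole thing is asked for, a point or a joint stands for the part that bears it (a point fixed in the world has none). Each returns a list of dicts, best first, with "score" (0 to 1); they miss things now and then, are a little off and sometimes report something else, mostly with a low value. They report only what shows in the picture. A call takes as long as a camera call. They do not tell look-alikes from the thing itself.
- spotter.boxes_of(picture, name): "rect" ([left, top, right, bottom] in pixels, round what is visible of it).
- spotter.masks_of(picture, name): "mask" (420x560 bool, what is visible of it) and "rect" ([left, top, right, bottom] in pixels, round what is visible of it).
The state is a dict: "time": time; "joints": joint angles; "qd": joint speeds; "joint_efforts": joint torques, N m; "ee_pos": TCP position; "tool_rot": TCP orientation; "contact_force": force on the tool from outside, world axes, zero at the start; "torque": the same for the moment, N m; "gripper_width": finger opening in m; "grip_force": force on a finger pad.
Only numpy, scipy, OpenCV 4.12 (cv2) and the standard library are available. Lean on these libraries where they do the work, as an engineer would, in place of code of your own. Each camera call takes 0.05 s, during which the arm holds its last target. There are 200 camera calls.

## Task

The black microplate lies wells-down on the bench in front of the plate reader's low carriage. Without picking it up, push it with the fingers against the carriage's front edge until it tips up on its long edge and turns over onto the carriage with its wells up, then push it on until its long side rests squared against the back stop, roughly mid-width on the carriage. Leave the bottle, mouse and tube rack alone.

Things in the scene. Friction and masses are not known exactly. Their poses are not given: they have to be found in the camera images.
- reader: Fixed white plate reader. Its carriage is a flat grey deck 8 mm thick lying on the bench, 125 mm deep (own x), 210 mm wide (own y), front edge a vertical 8 mm face at x = 0. Origin: on the bench below the middle of that edge; x points away from the robot over the deck, y towards the housing (300 x 300 mm, 166 mm high, beginning at y = +140 mm, x from -30 to +270 mm), z up.
- step_edge (a point): Middle of the top of the carriage's front edge, 8 mm above the bench (own x = 0); axes as the reader's.
- stop_foot (a point): Middle of the foot of the back stop's front face, on the deck (8 mm above the bench, own x = 106.5 mm); axes as the reader's. The stop is a dark bar across the whole deck, its top 8 mm above the deck.
- plate: Loose black microplate, 70 to 120 g, 14 mm thick, wells down: body 79.5 x 121.8 mm, 11 mm high, and above it a 3 mm base flange 85.5 (own x) x 127.8 mm (own y). Base face pale blue-grey, well face a black grid. Origin: centre of the well face (underside at the start); z from well face to base: up at the start, down once turned over. Starts 15 to 55 mm before the carriage, within 0.2 rad of square.
- edge_near (a point): Middle of the base flange's long side that faces the robot at the start (own -x), 12.5 mm above the well face. This side rises when the plate is tipped, and ends at the back stop. With the plate pressed against the carriage edge by 5 to 10 N here, friction makes this side follow an upward moving fingertip; the plate turns about the top of the edge.
- edge_far (a point): Middle of the base flange's long side that faces the carriage at the start (own +x), 12.5 mm above the well face. This side stays low while the plate tips.
- bottle: Small upright clear sample bottle with a blue cap, 44 mm across, 100 mm high, loose. Origin at the centre of its foot.
- mouse: Black computer mouse, 100 x 58 mm, 28 mm high, loose. Origin at the centre of its underside.
- rack: Blue tube rack, 100 x 180 mm and 62 mm high, three capped tubes standing in it to 109 mm, loose. Origin at the centre of its underside.
Not all that is in view belongs to the job. There is more than one size of the plate; the one meant has the size given above.

How it is judged:
By the outcome, as a careful person would: the job done as asked, in the order asked, and still so for the second after the job is handed in, with the robot touching nothing.
It also fails if it takes over 48 s, if anything falls off the work surface, if the arm or the gripper's body presses on something with over 40 N, if the wrist force passes 120 N, or if a joint passes its speed limit or range.

## Working session

There is one attempt and no reset: what is moved stays moved. The work goes in short steps, Python scripts to look and compute and a tool call to move; the robot and the scene stay as the last step left them, time stands still between calls to the robot, and variables do not carry over. Pictures are saved under pics/ and viewed, at most 10 in all, crops included, and the job is handed in when it is done.

Besides the shell and the picture viewer there is one more tool, called after "Emit:" as a command line: name --argument value ..., lists and objects as JSON in quotes. apply_moves: Moves the arm, as the interface text tells. Shifts and turns lie within -1 to 1; 1 stands for 25 cm of shift or 180 degrees of turn. Its arguments: {"type":"object","properties":{"commands":{"type":"array"}},"required":["commands"]}

```bash
mkdir -p pics; ls
cat > h.py <<'E'
import numpy as np, cv2
from cell import readout, vision, robot, spotter
def K(p): return np.array([[p["fx"],0,p["cx"]],[0,p["fy"],p["cy"]],[0,0,1.]]), np.array([p["k1"],0,0,0,0.])
def proj(p,P):
    k,d=K(p); T=np.array(p["world_to_cam"]); 
    return cv2.projectPoints(np.atleast_2d(P).astype(float),cv2.Rodrigues(T[:3,:3])[0],T[:3,3],k,d)[0][:,0]
def unproj(p,uv,z):
    k,d=K(p); T=np.array(p["world_to_cam"]); 
    n=cv2.undistortPoints(np.atleast_2d(uv).astype(float)[:,None],k,d)[:,0]
    r=np.c_[n,np.ones(len(n))]@T[:3,:3]; c=-T[:3,:3].T@T[:3,3]
    return c+r*((z-c[2])/r[:,2])[:,None]
def save(p,f,crop=None,s=1):
    im=p["color"][:,:,::-1]
    if crop: l,t,r,b=crop; im=im[t:b,l:r]
    cv2.imwrite("pics/"+f,cv2.resize(im,None,fx=s,fy=s,interpolation=cv2.INTER_CUBIC))
E
python3 - <<'E'
from h import *
np.set_printoptions(precision=4,suppress=True)
for n in("scene","top"):
    p=vision.get_image(n); save(p,n+"0.png")
    T=np.array(p["world_to_cam"]); print(n,p["fx"],p["k1"],-T[:3,:3].T@T[:3,3],T[2,:3])
    for o in("plate","reader","bottle","mouse","rack"):
        print(o,[(round(r["score"],2),np.round(r["rect"]).tolist()) for r in spotter.boxes_of(p,o)])
s=readout.sense(); print(s)
E
```

```text
pics
scene 466.0772665260198 0.03431736350519853 [1.0048 0.2267 0.8013] [-0.5256 -0.2841 -0.8019]
plate [(0.92, [269.0, 118.0, 327.0, 172.0]), (0.72, [290.0, 196.0, 361.0, 254.0])]
reader [(0.85, [221.0, 227.0, 560.0, 420.0])]
bottle [(0.91, [220.0, 171.0, 242.0, 215.0])]
mouse [(0.84, [410.0, 219.0, 445.0, 247.0])]
rack [(0.69, [126.0, 137.0, 224.0, 217.0])]
top 506.0645939680362 -0.13320918069782678 [ 0.376  -0.0669  0.9959] [ 0.1268  0.0097 -0.9919]
plate [(0.74, [267.0, 254.0, 361.0, 358.0]), (0.72, [198.0, 191.0, 272.0, 242.0]), (0.66, [2.0, 15.0, 302.0, 192.0]), (0.46, [354.0, 157.0, 456.0, 220.0])]
reader [(0.7, [0.0, 16.0, 303.0, 191.0])]
bottle [(0.84, [320.0, 172.0, 351.0, 201.0])]
mouse [(0.84, [121.0, 213.0, 152.0, 267.0])]
rack [(0.76, [352.0, 159.0, 457.0, 224.0]), (0.71, [0.0, 16.0, 304.0, 188.0])]
{'time': 0.6, 'joints': array([-1.3735,  0.5912,  0.0484,  1.6085, -0.0333,  0.9427, -0.0337]), 'qd': array([ 0.0002,  0.0012, -0.0006, -0.0006,  0.0021, -0.0005,  0.0007]), 'joint_efforts': array([ -0.0007, -54.8304,   1.5449, -19.8417,   0.0093,   0.0018,
        -0.    ]), 'ee_pos': array([0.2079, 0.6946, 0.2483]), 'tool_rot': array([3.1415, 0.    , 2.8508]), 'contact_force': array([ 0.0508, -0.983 ,  0.1208]), 'torque': array([-0.009 , -0.0109,  0.0431]), 'grip_force': 0.0, 'gripper_width': 0.08531270616265103}
```

```bash
python3 -c "
import cv2,numpy as np
a=cv2.imread('pics/scene0.png');b=cv2.imread('pics/top0.png')
cv2.imwrite('pics/both0.png',cv2.resize(np.vstack([a,b]),None,fx=.71,fy=.71))"
```

```text
(no output)
```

View pics/scene0.png

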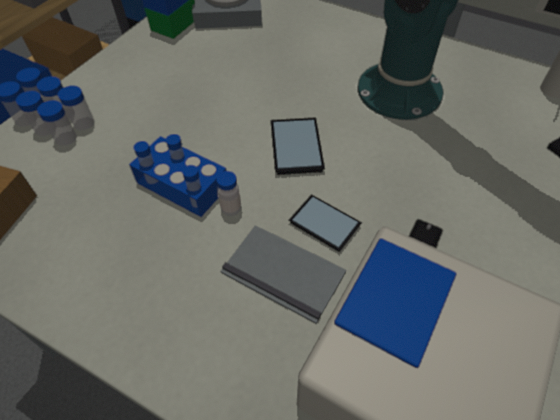

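View pics/top0.png

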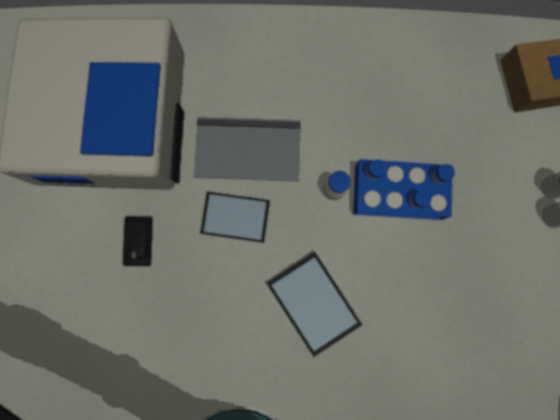

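The scene shows the carriage at (285,272) with a small plate in front of it at (326,222), and a larger decoy at (297,145). In the top view the carriage is at (248,150), the plate at (235,217), the decoy at (314,303), the bottle at (337,184), the rack at (404,190) and the mouse at (137,241). Next I'll measure their sizes.

```bash
cat >> h.py <<'E'
def quad(p,mask):
    c=max(cv2.findContours(mask.astype(np.uint8),0,2)[0],key=cv2.contourArea)
    return cv2.minAreaRect(c), c
def rectworld(p,c,z):
    w=unproj(p,c[:,0,:],z)[:,:2]
    (cx,cy),(a,b),t=cv2.minAreaRect((w*1000).astype(np.float32)); return (cx/1000,cy/1000),(a,b),t
E
python3 - <<'E'
from h import *
for n in("top","scene"):
    p=vision.get_image(n); print(n)
    for o in("plate","bottle","mouse","rack"):
        for r in spotter.masks_of(p,o):
            if r["score"]<.5: continue
            _,c=quad(p,r["mask"]); print(o,round(r["score"],2),rectworld(p,c,{"plate":.0125,"bottle":.05,"mouse":.014,"rack":.062}[o]))
    g=p["color"].astype(int)
    hsv=cv2.cvtColor(p["color"],cv2.COLOR_RGB2HSV)
    seed=(250,150) if n=="top" else (285,272)
    print(g[seed[1],seed[0]])
    m=np.zeros((422,562),np.uint8); cv2.floodFill(p["color"].copy(),m,seed,0,(6,)*3,(6,)*3,4|cv2.FLOODFILL_MASK_ONLY|cv2.FLOODFILL_FIXED_RANGE|(255<<8))
    _,c=quad(p,m[1:-1,1:-1]); q=rectworld(p,c,.008); print("deck",q, cv2.boxPoints(((q[0][0]*1000,q[0][1]*1000),q[1],q[2])))
    seed=(235,217) if n=="top" else (326,222)
    m=np.zeros((422,562),np.uint8); cv2.floodFill(p["color"].copy(),m,seed,0,(12,)*3,(12,)*3,4|cv2.FLOODFILL_MASK_ONLY|cv2.FLOODFILL_FIXED_RANGE|(255<<8))
    _,c=quad(p,m[1:-1,1:-1]); q=rectworld(p,c,.014); print("platebase",q)
E
```

```text
top
plate 0.85 ((0.317179443359375, -0.1373330078125), (170.76858520507812, 114.42219543457031), 34.945068359375)
plate 0.82 ((0.48074826049804686, 0.020967308044433593), (129.96250915527344, 85.8371810913086), 83.72896575927734)
bottle 0.77 ((0.5407706909179687, -0.17337570190429688), (45.213294982910156, 60.612159729003906), 57.57353973388672)
mouse 0.97 ((0.42881744384765624, 0.21193376159667968), (100.4793930053711, 58.459007263183594), 1.9651405811309814)
rack 0.72 ((0.5360956420898437, -0.30003814697265624), (193.0596466064453, 107.49280548095703), 87.80640411376953)
[88 92 91]
deck ((0.6098947143554687, 0.0014510345458984375), (207.30758666992188, 104.4183578491211), 89.40802001953125) [[ 556.6174   -101.657814]
 [ 661.0302   -102.73664 ]
 [ 663.17206   104.55988 ]
 [ 558.7592    105.63871 ]]
platebase ((0.4809869689941406, 0.02033695983886719), (108.73114013671875, 70.4092025756836), 83.6616439819336)
scene
plate 0.69 ((0.4829822387695312, 0.02207083511352539), (127.90399169921875, 90.3927001953125), 83.54559326171875)
bottle 0.83 ((0.5389482421875, -0.1734833221435547), (119.50074768066406, 45.427513122558594), 39.151458740234375)
mouse 0.77 ((0.40561968994140624, 0.21384567260742188), (52.12685012817383, 57.260284423828125), 0.30040138959884644)
rack 0.56 ((0.5529505615234375, -0.29640289306640627), (253.9726104736328, 146.62460327148438), 79.1064453125)
rack 0.56 ((0.6553457641601562, 0.3002744445800781), (340.1508483886719, 374.3404541015625), 89.19319915771484)
[90 93 93]
deck ((0.6121538696289063, 0.0016216201782226563), (210.7867889404297, 101.86973571777344), 89.37252044677734) [[ 560.0679   -103.20765 ]
 [ 661.9315   -104.323265]
 [ 664.23987   106.45089 ]
 [ 562.3762    107.566505]]
platebase ((0.48179714965820314, 0.022445068359375), (109.66163635253906, 71.05653381347656), 83.38764953613281)
```

```bash
cat >> h.py <<'E'
import json,os
from scipy.spatial.transform import Rotation as Ro
YAW=np.pi-0.0103
def cur():
    s=readout.sense(); return np.array(s["ee_pos"]),Ro.from_euler("xyz",s["tool_rot"])
def cmd():
    c=json.load(open("cmd.json")); return np.array(c["p"]),Ro.from_quat(c["q"])
def tool(tilt): # fingers lean forward by tilt rad: z=(sin,0,-cos)
    return Ro.from_euler("z",-0.0103)*Ro.from_euler("y",-tilt)*Ro.from_euler("z",np.pi)*Ro.from_euler("x",np.pi)
def rows(tg,start=None):
    """tg: list of (pos,Rot,grip); relative to start (default last command); stores last as command"""
    p,R=start or cmd(); out=[]
    for q,S,g in tg:
        d=np.round(R.inv().apply(np.array(q)-p)/.25,3); a=np.round((R.inv()*S).as_rotvec()/np.pi,3); out.append([*d.tolist(),*a.tolist(),g])
    json.dump(dict(p=(p+R.apply(np.array(out[-1][:3])*.25)).tolist(),q=(R*Ro.from_rotvec(np.array(out[-1][3:6])*np.pi)).as_quat().tolist()),open("cmd.json","w"))
    print([[x+0. for x in r] for r in out])
E
python3 - <<'E'
from h import *
print(tool(0).as_matrix().round(2), tool(.3).as_matrix()[:,2].round(2))
rows([([.30,.50,.25],tool(0),-1)],cur()); rows([([.39,.31,.25],tool(0),-1)]); rows([([.475,.135,.20],tool(0),-1)]);rows([([.478,.12,.06],tool(0),-1)])
E
```

```text
[[-1.    0.01  0.  ]
 [ 0.01  1.    0.  ]
 [-0.    0.   -1.  ]] [ 0.3  -0.   -0.96]
[[-0.576, -0.64, -0.007, 0.0, 0.0, -0.089, -1.0]]
[[-0.369, -0.756, 0.0, 0.0, 0.0, 0.0, -1.0]]
[[-0.347, -0.696, 0.2, 0.0, 0.0, 0.0, -1.0]]
[[-0.013, -0.06, 0.56, 0.0, 0.0, 0.0, -1.0]]
```

Emit:
apply_moves --commands '[[[-0.576,-0.64,-0.007,0,0,-0.089,-1],[-0.576,-0.64,-0.007,0,0,-0.089,-1],[-0.576,-0.64,-0.007,0,0,-0.089,-1],[-0.576,-0.64,-0.007,0,0,-0.089,-1],[-0.576,-0.64,-0.007,0,0,-0.089,-1]]]'

```text
time: 1.72
ee_pos: [0.302, 0.4973, 0.2503]
tool_rot: [-3.14, 0.001, 3.125]
contact_force: [-0.1, 0.3, 0.8]
gripper_width: 0.0002
grip_force: 0.0
```

Emit:
apply_moves --commands '[[[-0.369,-0.756,0,0,0,0,-1],[-0.369,-0.756,0,0,0,0,-1],[-0.369,-0.756,0,0,0,0,-1],[-0.369,-0.756,0,0,0,0,-1],[-0.369,-0.756,0,0,0,0,-1]]]'

```text
time: 2.35
ee_pos: [0.391, 0.3099, 0.2503]
tool_rot: [3.141, 0.001, 3.128]
contact_force: [-0.7, 0.4, -0.4]
gripper_width: -0.0
grip_force: 0.0
```

Emit:
apply_moves --commands '[[[-0.347,-0.696,0.2,0,0,0,-1],[-0.347,-0.696,0.2,0,0,0,-1],[-0.347,-0.696,0.2,0,0,0,-1],[-0.347,-0.696,0.2,0,0,0,-1],[-0.347,-0.696,0.2,0,0,0,-1]]]'

```text
time: 2.98
ee_pos: [0.4754, 0.1368, 0.1999]
tool_rot: [3.141, 0.0, 3.131]
contact_force: [-0.0, 0.2, 0.6]
gripper_width: -0.0002
grip_force: 0.0
```

Emit:
apply_moves --commands '[[[-0.013,-0.06,0.56,0,0,0,-1],[-0.013,-0.06,0.56,0,0,0,-1],[-0.013,-0.06,0.56,0,0,0,-1],[-0.013,-0.06,0.56,0,0,0,-1]]]'

```text
time: 3.48
ee_pos: [0.4777, 0.1221, 0.06]
tool_rot: [3.141, -0.001, 3.133]
contact_force: [0.1, 0.7, 0.4]
gripper_width: 0.0001
grip_force: 0.0
```

Run:
```python
from h import *
s=readout.sense();print(s["time"],s["ee_pos"],s["tool_rot"],s["contact_force"],s["gripper_width"],s["joints"],cmd()[0])
p=vision.get_image("scene"); save(p,"s1.png",(240,150,460,315),3)
```

```text
3.475 [0.47772062 0.12206652 0.06001649] [ 3.14076177e+00 -1.01376400e-03  3.13319953e+00] [0.06305201 0.68558994 0.42534484] 8.617727205242205e-05 [-0.35693035  0.62855228  0.02098617  2.24236548 -0.05018232  0.2717745
  1.27080056] [0.47796615 0.12002449 0.06005566]
```

View pics/s1.png

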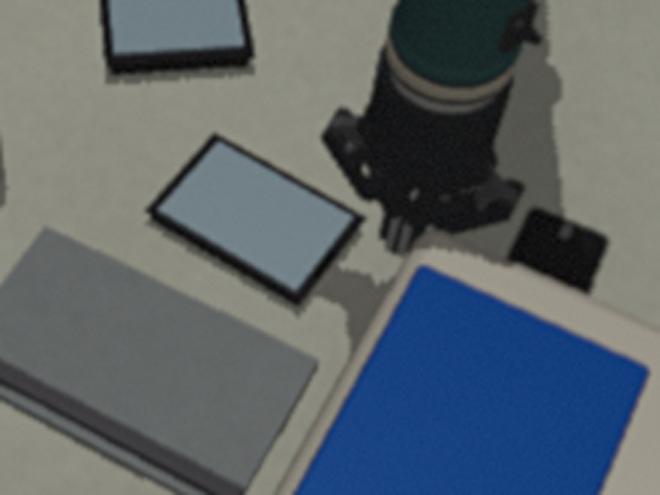

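Run:
```python
from h import *
T=tool(0)
rows([([.479,.119,.023],T,-1)]); rows([([.479,y,.023],T,-1) for y in (.112,.106,.1,.094,.088,.083,.079,.079)]);
```

```text
[[-0.004, -0.004, 0.148, 0.0, 0.0, 0.0, -1.0]]
[[0.0, -0.028, 0.0, 0.0, 0.0, 0.0, -1.0], [-0.001, -0.052, 0.0, 0.0, 0.0, 0.0, -1.0], [-0.001, -0.076, 0.0, 0.0, 0.0, 0.0, -1.0], [-0.001, -0.1, 0.0, 0.0, 0.0, 0.0, -1.0], [-0.002, -0.124, 0.0, 0.0, 0.0, 0.0, -1.0], [-0.002, -0.144, 0.0, 0.0, 0.0, 0.0, -1.0], [-0.002, -0.16, 0.0, 0.0, 0.0, 0.0, -1.0], [-0.002, -0.16, 0.0, 0.0, 0.0, 0.0, -1.0]]
```

Emit:
apply_moves --commands '[[[-0.004,-0.004,0.148,0,0,0,-1],[-0.004,-0.004,0.148,0,0,0,-1],[-0.004,-0.004,0.148,0,0,0,-1]]]'

```text
time: 3.9
ee_pos: [0.48, 0.1197, 0.025]
tool_rot: [3.14, 0.003, 3.131]
contact_force: [0.1, -0.8, 0.4]
gripper_width: 0.0
grip_force: 0.0
```

Emit:
apply_moves --commands '[[[0,-0.028,0,0,0,0,-1],[-0.001,-0.052,0,0,0,0,-1],[-0.001,-0.076,0,0,0,0,-1],[-0.001,-0.1,0,0,0,0,-1],[-0.002,-0.124,0,0,0,0,-1],[-0.002,-0.144,0,0,0,0,-1],[-0.002,-0.16,0,0,0,0,-1],[-0.002,-0.16,0,0,0,0,-1]]]'

```text
time: 4.9
ee_pos: [0.4791, 0.0786, 0.0231]
tool_rot: [-3.141, 0.0, 3.13]
contact_force: [0.2, 0.7, 0.4]
gripper_width: 0.0
grip_force: 0.7
```

```bash
cat >> h.py <<'E'
def base(z=.014):
    for n in ("top","scene"):
        p=vision.get_image(n)
        for r in spotter.masks_of(p,"plate"):
            _,c=quad(p,r["mask"]); print(n,round(r["score"],2),rectworld(p,c,z))
E
python3 - <<'E'
from h import *
s=readout.sense();print(s["time"],s["ee_pos"],s["contact_force"]); base()
E
```

```text
4.9 [0.47907068 0.0785596  0.02310478] [0.1638354  0.74590743 0.42548592]
top 0.73 ((0.4831914672851563, 0.0014085540771484376), (129.7216033935547, 87.37740325927734), 84.11994171142578)
top 0.68 ((0.31725140380859373, -0.13715003967285155), (170.99066162109375, 114.71449279785156), 34.60588455200195)
scene 0.83 ((0.3191104736328125, -0.13470909118652344), (180.88894653320312, 115.22852325439453), 34.63466262817383)
scene 0.7 ((0.48696875, 0.0034421310424804685), (128.82034301757812, 91.2654037475586), 85.4207992553711)
```

Run:
```python
from h import *
T=tool(0);B=tool(-.3)
rows([([.479,.10,.023],T,-1),([.47,.09,.06],T,-1),([.43,.05,.12],tool(-.15),0),([.41,.002,.12],B,1)]); rows([([.402,.002,.026],B,1)]); rows([([.402,.002,.018],B,1),([.402,.002,.015],B,1),([.402,.002,.012],B,1)])
```

```text
[[0.001, 0.084, 0.0, 0.0, 0.0, 0.0, -1.0], [0.037, 0.044, -0.148, 0.0, 0.0, 0.0, -1.0], [0.195, -0.118, -0.388, 0.0, 0.048, 0.0, 0.0], [0.273, -0.311, -0.388, 0.0, 0.095, 0.0, 1.0]]
[[-0.08, 0.0, 0.369, 0.0, 0.0, 0.0, 1.0]]
[[-0.01, 0.0, 0.03, 0.0, 0.0, 0.0, 1.0], [-0.013, 0.0, 0.042, 0.0, 0.0, 0.0, 1.0], [-0.017, 0.0, 0.053, 0.0, 0.0, 0.0, 1.0]]
```

Emit:
apply_moves --commands '[[[0.001,0.084,0,0,0,0,-1],[0.037,0.044,-0.148,0,0,0,-1],[0.195,-0.118,-0.388,0,0.048,0,0],[0.273,-0.311,-0.388,0,0.095,0,1],[0.273,-0.311,-0.388,0,0.095,0,1],[0.273,-0.311,-0.388,0,0.095,0,1],[0.273,-0.311,-0.388,0,0.095,0,1]]]'

```text
time: 5.98
ee_pos: [0.4096, 0.0033, 0.1197]
tool_rot: [3.141, -0.299, 3.133]
contact_force: [-0.5, -0.6, 0.2]
gripper_width: 0.0853
grip_force: 0.0
```

Emit:
apply_moves --commands '[[[-0.08,0,0.369,0,0,0,1],[-0.08,0,0.369,0,0,0,1],[-0.08,0,0.369,0,0,0,1],[-0.08,0,0.369,0,0,0,1]]]'

```text
time: 6.48
ee_pos: [0.4022, 0.0029, 0.0265]
tool_rot: [3.141, -0.298, 3.132]
contact_force: [-0.3, 0.5, 0.3]
gripper_width: 0.0855
grip_force: 0.0
```

Run:
```python
from h import *
s=readout.sense();print(s["time"],s["ee_pos"],s["tool_rot"],s["contact_force"],s["joints"],s["gripper_width"])
p=vision.get_image("scene"); save(p,"s2.png",(230,110,400,260),4)
print(proj(p,[cmd()[0]+[0,0.05,0],cmd()[0]+[0,-.05,0]]))
```

```text
6.475 [0.40224313 0.00287795 0.02646247] [ 3.14126738 -0.29799328  3.13205992] [-0.34378796  0.54118455  0.29561727] [-0.06342436  0.7184001  -0.04533479  2.25884679 -0.00714722  0.46106445
  1.46607365] 0.08552667423894214
[[353.70046361 200.18521797]
 [312.30948592 182.5395631 ]]
```

View pics/s2.png

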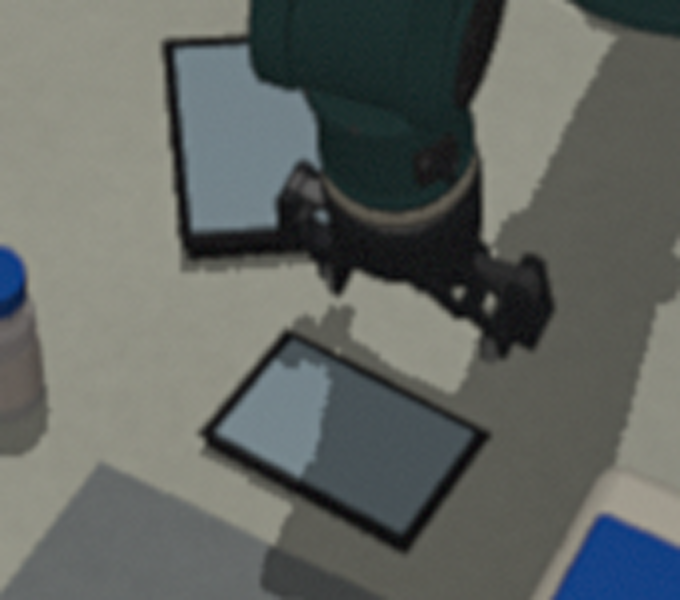

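Emit:
apply_moves --commands '[[[-0.01,0,0.03,0,0,0,1],[-0.013,0,0.042,0,0,0,1],[-0.017,0,0.053,0,0,0,1],[-0.017,0,0.053,0,0,0,1]]]'

```text
time: 7.02
ee_pos: [0.402, 0.002, 0.012]
tool_rot: [-3.142, -0.299, 3.13]
contact_force: [0.8, 0.0, 0.4]
gripper_width: 0.0853
grip_force: 0.0
```

Run:
```python
from h import *
B=tool(-.3)
rows([([x,.002,.011],B,1) for x in (.408,.414,.42,.426,.432,.438,.444,.45)])
rows([([.45+.0015*i,.002,.011],tool(-.3+.0375*i),1) for i in range(1,9)])
```

```text
[[-0.024, 0.0, -0.003, 0.0, 0.0, 0.0, 1.0], [-0.047, 0.0, -0.01, 0.0, 0.0, 0.0, 1.0], [-0.07, 0.0, -0.017, 0.0, 0.0, 0.0, 1.0], [-0.093, 0.001, -0.024, 0.0, 0.0, 0.0, 1.0], [-0.116, 0.001, -0.031, 0.0, 0.0, 0.0, 1.0], [-0.139, 0.001, -0.038, 0.0, 0.0, 0.0, 1.0], [-0.162, 0.001, -0.045, 0.0, 0.0, 0.0, 1.0], [-0.185, 0.002, -0.052, 0.0, 0.0, 0.0, 1.0]]
[[-0.005, 0.0, -0.002, 0.0, -0.011, 0.0, 1.0], [-0.011, 0.0, -0.004, 0.0, -0.023, 0.0, 1.0], [-0.017, 0.0, -0.006, 0.0, -0.035, 0.0, 1.0], [-0.022, 0.0, -0.007, 0.0, -0.047, 0.0, 1.0], [-0.028, 0.0, -0.009, 0.0, -0.059, 0.0, 1.0], [-0.034, 0.0, -0.011, 0.0, -0.071, 0.0, 1.0], [-0.04, 0.0, -0.013, 0.0, -0.083, 0.0, 1.0], [-0.045, 0.0, -0.014, 0.0, -0.095, 0.0, 1.0]]
```

Emit:
apply_moves --commands '[[[-0.024,0,-0.003,0,0,0,1],[-0.047,0,-0.01,0,0,0,1],[-0.07,0,-0.017,0,0,0,1],[-0.093,0.001,-0.024,0,0,0,1],[-0.116,0.001,-0.031,0,0,0,1],[-0.139,0.001,-0.038,0,0,0,1],[-0.162,0.001,-0.045,0,0,0,1],[-0.185,0.002,-0.052,0,0,0,1]]]'

```text
time: 8.02
ee_pos: [0.4501, 0.002, 0.011]
tool_rot: [-3.142, -0.299, 3.13]
contact_force: [-1.1, 0.4, 1.1]
gripper_width: 0.0851
grip_force: 0.6
```

Emit:
apply_moves --commands '[[[-0.005,0,-0.002,0,-0.011,0,1],[-0.011,0,-0.004,0,-0.023,0,1],[-0.017,0,-0.006,0,-0.035,0,1],[-0.022,0,-0.007,0,-0.047,0,1],[-0.028,0,-0.009,0,-0.059,0,1],[-0.034,0,-0.011,0,-0.071,0,1],[-0.04,0,-0.013,0,-0.083,0,1],[-0.045,0,-0.014,0,-0.095,0,1]]]'

```text
time: 9.02
ee_pos: [0.4625, 0.002, 0.011]
tool_rot: [3.141, 0.002, 3.131]
contact_force: [-0.5, 0.3, -0.5]
gripper_width: 0.0854
grip_force: 0.3
```

Run:
```python
from h import *
s=readout.sense();print(s["time"],s["ee_pos"],s["tool_rot"],s["contact_force"],s["joints"],cmd()[0],s["gripper_width"])
p=vision.get_image("scene"); save(p,"s3.png",(230,130,400,280),4); base()
```

```text
9.025 [0.46251007 0.00201547 0.01101201] [3.14143149e+00 1.90873380e-03 3.13052763e+00] [-0.51431743  0.32071078 -0.4728367 ] [-1.00681943e-01  7.17074280e-01 -2.29534795e-03  2.31699496e+00
  1.48400503e-02  1.05621548e-01  1.44256502e+00] [0.46187237 0.00194691 0.01094934] 0.08543112877601189
top 0.81 ((0.516176025390625, -0.041724159240722654), (77.26094055175781, 35.47861099243164), 1.45098078250885)
top 0.79 ((0.3170571594238281, -0.1371434326171875), (171.41934204101562, 113.45048522949219), 34.184776306152344)
scene 0.73 ((0.5173360595703125, 0.0057519302368164065), (128.6019744873047, 90.21125030517578), 89.88497924804688)
scene 0.62 ((0.32330523681640627, -0.14469192504882813), (182.49269104003906, 90.31793975830078), 34.4000244140625)
scene 0.24 ((0.6322603149414062, 0.30544964599609375), (363.4303894042969, 400.4454040527344), 89.32630157470703)
```

View pics/s3.png

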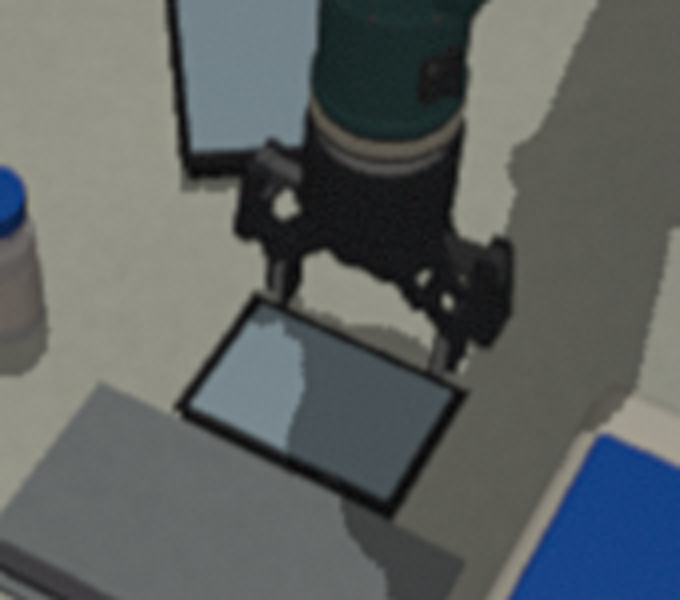

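The plate is now squared, with its near edge on both fingers and its far edge at the carriage. I'll press forward and read the force.

Emit:
apply_moves --commands '[[[-0.004,0,0,0,0,0,1],[-0.008,0,0,0,0,0,1],[-0.008,0,0,0,0,0,1]]]'

```text
time: 9.65
ee_pos: [0.4639, 0.0018, 0.0109]
tool_rot: [-3.142, -0.0, 3.13]
contact_force: [-1.5, 0.3, 0.2]
gripper_width: 0.0855
grip_force: 0.6
```

Emit:
apply_moves --commands '[[[-0.004,0,0,0,0,0,1],[-0.008,0,0,0,0,0,1],[-0.008,0,0,0,0,0,1]]]'

```text
time: 10.02
ee_pos: [0.466, 0.0018, 0.0109]
tool_rot: [-3.142, 0.0, 3.13]
contact_force: [-0.9, 0.5, 0.5]
gripper_width: 0.0853
grip_force: 0.5
```

Emit:
apply_moves --commands '[[[-0.004,0,0,0,0,0,1],[-0.006,0,0,0,0,0,1]]]'

```text
time: 10.28
ee_pos: [0.4661, 0.0018, 0.0109]
tool_rot: [-3.141, -0.003, 3.13]
contact_force: [-3.5, 1.2, 1.8]
gripper_width: 0.0855
grip_force: 1.8
```

Emit:
apply_moves --commands '[[[-0.004,0,0,0,0,0,1],[-0.006,0,0,0,0,0,1]]]'

```text
time: 10.52
ee_pos: [0.4661, 0.0018, 0.0109]
tool_rot: [-3.141, -0.005, 3.131]
contact_force: [-6.8, 1.0, 3.6]
gripper_width: 0.0853
grip_force: 3.0
```

Emit:
apply_moves --commands '[[[-0.004,0,0,0,0,0,1],[-0.006,0,0,0,0,0,1]]]'

```text
time: 10.78
ee_pos: [0.4662, 0.0018, 0.0108]
tool_rot: [-3.141, -0.008, 3.131]
contact_force: [-7.2, 1.4, 5.9]
gripper_width: 0.0855
grip_force: 3.8
```

Run:
```python
from h import *
# record the hand-entered presses
c=json.load(open("cmd.json")); p=np.array(c["p"]); R=Ro.from_quat(c["q"])
p=p+R.apply([-(.008*2+.006*3)*.25,0,0]); json.dump(dict(p=p.tolist(),q=c["q"]),open("cmd.json","w")); print(p)
open("h.py","a").write('''
def arc(ths,off,tl,x0=.4661,z0=.0115):
    t=[]
    for th,o,a in zip(ths,off,tl):
        s,k=np.sin(np.radians(th)),np.cos(np.radians(th))
        t.append(([x0+.0825*(1-k)+.004*s+o,.0018,z0+.0825*s-.004*(1-k)],tool(a),1))
    rows(t)
''')
from importlib import reload; import h; reload(h)
h.arc([1,3,5,7,9,11,13,15],[.0045]*8,[0,0,0,.02,.04,.05,.06,.07])
```

```text
[0.47037184 0.00185258 0.01094951]
[[-0.001, 0.0, -0.008, 0.0, 0.0, 0.0, 1.0], [-0.002, 0.0, -0.019, 0.0, 0.0, 0.0, 1.0], [-0.004, 0.0, -0.031, 0.0, 0.0, 0.0, 1.0], [-0.005, 0.0, -0.042, 0.0, -0.006, 0.0, 1.0], [-0.007, 0.0, -0.054, 0.0, -0.013, 0.0, 1.0], [-0.01, 0.0, -0.065, 0.0, -0.016, 0.0, 1.0], [-0.013, 0.0, -0.076, 0.0, -0.019, 0.0, 1.0], [-0.016, 0.0, -0.087, 0.0, -0.022, 0.0, 1.0]]
```

Emit:
apply_moves --commands '[[[-0.001,0,-0.008,0,0,0,1],[-0.002,0,-0.019,0,0,0,1],[-0.004,0,-0.031,0,0,0,1],[-0.005,0,-0.042,0,-0.006,0,1],[-0.007,0,-0.054,0,-0.013,0,1],[-0.01,0,-0.065,0,-0.016,0,1],[-0.013,0,-0.076,0,-0.019,0,1],[-0.016,0,-0.087,0,-0.022,0,1]]]'

```text
time: 11.78
ee_pos: [0.4709, 0.0017, 0.0331]
tool_rot: [-3.141, 0.059, 3.131]
contact_force: [-6.7, 1.2, 1.3]
gripper_width: 0.0855
grip_force: 3.5
```

Run:
```python
from h import *
s=readout.sense();print(s["time"],s["ee_pos"],s["tool_rot"],s["contact_force"],cmd()[0],s["joints"][5])
p=vision.get_image("scene"); save(p,"s4.png",(230,130,400,280),4)
```

```text
11.775 [0.47085107 0.001676   0.03310307] [-3.1405984   0.05928452  3.13097495] [-6.69119514  1.24317344  1.34422784] [0.47437114 0.00180771 0.0326996 ] 0.08215166249028581
```

View pics/s4.png

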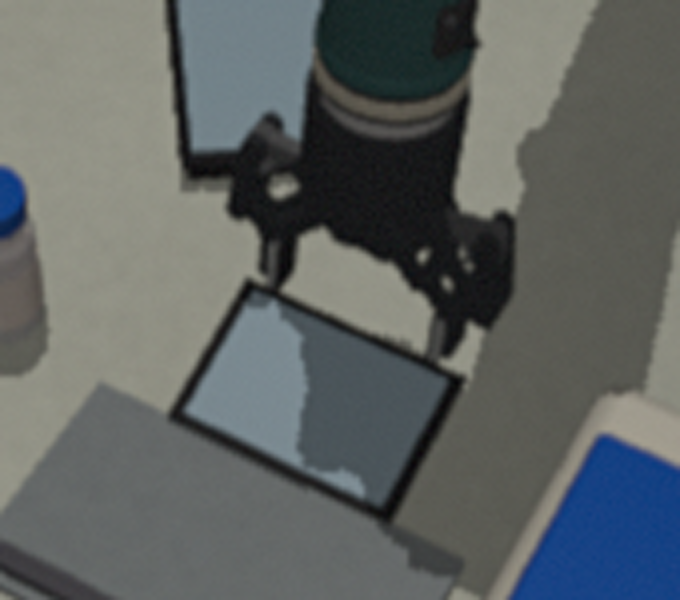

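The plate is tipping: its near edge is up about 22 mm and following the fingers. Joint 6 is close to its limit, so I'll take the tilt out as I continue.

Run:
```python
from h import *
arc([16,18.5,21,23.5,26,29,32,35],[.0045]*8,[.04,.02,0,0,0,0,0,0])
arc([38,41,44,47,50,53,56,59],[.0045,.0043,.004,.004,.0037,.0035,.003,.003],[0]*8)
```

```text
[[-0.002, 0.0, -0.005, 0.0, 0.009, 0.0, 1.0], [-0.008, 0.0, -0.019, 0.0, 0.016, 0.0, 1.0], [-0.015, 0.0, -0.031, 0.0, 0.022, 0.0, 1.0], [-0.022, 0.0, -0.044, 0.0, 0.022, 0.0, 1.0], [-0.029, 0.0, -0.056, 0.0, 0.022, 0.0, 1.0], [-0.039, 0.0, -0.071, 0.0, 0.022, 0.0, 1.0], [-0.049, 0.0, -0.084, 0.0, 0.022, 0.0, 1.0], [-0.061, 0.001, -0.098, 0.0, 0.022, 0.0, 1.0]]
[[-0.011, 0.0, -0.013, 0.0, 0.0, 0.0, 1.0], [-0.021, 0.0, -0.026, 0.0, 0.0, 0.0, 1.0], [-0.033, 0.0, -0.038, 0.0, 0.0, 0.0, 1.0], [-0.045, 0.0, -0.049, 0.0, 0.0, 0.0, 1.0], [-0.058, 0.0, -0.06, 0.0, 0.0, 0.0, 1.0], [-0.071, 0.0, -0.07, 0.0, 0.0, 0.0, 1.0], [-0.084, 0.001, -0.08, 0.0, 0.0, 0.0, 1.0], [-0.099, 0.001, -0.088, 0.0, 0.0, 0.0, 1.0]]
```

Emit:
apply_moves --commands '[[[-0.002,0,-0.005,0,0.009,0,1],[-0.008,0,-0.019,0,0.016,0,1],[-0.015,0,-0.031,0,0.022,0,1],[-0.022,0,-0.044,0,0.022,0,1],[-0.029,0,-0.056,0,0.022,0,1],[-0.039,0,-0.071,0,0.022,0,1],[-0.049,0,-0.084,0,0.022,0,1],[-0.061,0.001,-0.098,0,0.022,0,1]]]'

```text
time: 12.82
ee_pos: [0.4847, 0.0016, 0.0589]
tool_rot: [-3.141, -0.009, 3.13]
contact_force: [-6.3, 0.2, 5.1]
gripper_width: 0.0856
grip_force: 3.5
```

Run:
```python
from h import *
s=readout.sense();print(s["time"],s["ee_pos"],s["tool_rot"],s["contact_force"],cmd()[0],s["joints"][5])
p=vision.get_image("scene"); save(p,"s5.png",(230,130,400,280),4)
```

```text
12.825 [0.48472095 0.00157743 0.05889675] [-3.14059597 -0.00948996  3.13045535] [-6.29707033  0.17535872  5.09462967] [0.51264494 0.00188193 0.08019508] 0.27274072666740995
```

View pics/s5.png

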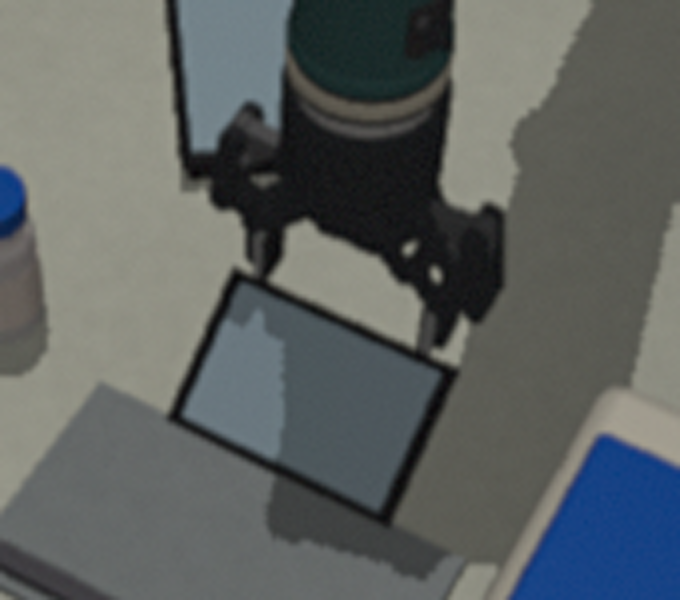

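It's following well, now at about 35°. I'll continue along the arc.

Emit:
apply_moves --commands '[[[-0.011,0,-0.013,0,0,0,1],[-0.021,0,-0.026,0,0,0,1],[-0.033,0,-0.038,0,0,0,1],[-0.045,0,-0.049,0,0,0,1],[-0.058,0,-0.06,0,0,0,1],[-0.071,0,-0.07,0,0,0,1],[-0.084,0.001,-0.08,0,0,0,1],[-0.099,0.001,-0.088,0,0,0,1]]]'

```text
time: 13.88
ee_pos: [0.5134, 0.0015, 0.0816]
tool_rot: [-3.141, -0.003, 3.13]
contact_force: [-5.1, -1.0, 9.2]
gripper_width: 0.0853
grip_force: 5.1
```

Run:
```python
from h import *
s=readout.sense();print(s["time"],s["ee_pos"],s["tool_rot"],s["contact_force"],cmd()[0],s["joints"][5])
p=vision.get_image("scene"); save(p,"s6.png",(230,130,400,280),4)
arc([62,65,68,71,74,77,79,81],[.003]*4+[.002]*4,[0]*8)
```

```text
13.875 [0.51335696 0.00145234 0.08156639] [-3.14104243e+00 -2.54838623e-03  3.13017961e+00] [-5.14675141 -0.99015513  9.22375263] [0.51264494 0.00188193 0.08019508] 0.3581747628977431
[[-0.015, 0.0, -0.008, 0.0, 0.0, 0.0, 1.0], [-0.031, 0.0, -0.015, 0.0, 0.0, 0.0, 1.0], [-0.047, 0.0, -0.021, 0.0, 0.0, 0.0, 1.0], [-0.064, 0.0, -0.026, 0.0, 0.0, 0.0, 1.0], [-0.076, 0.001, -0.031, 0.0, 0.0, 0.0, 1.0], [-0.093, 0.001, -0.034, 0.0, 0.0, 0.0, 1.0], [-0.105, 0.001, -0.036, 0.0, 0.0, 0.0, 1.0], [-0.116, 0.001, -0.038, 0.0, 0.0, 0.0, 1.0]]
```

View pics/s6.png

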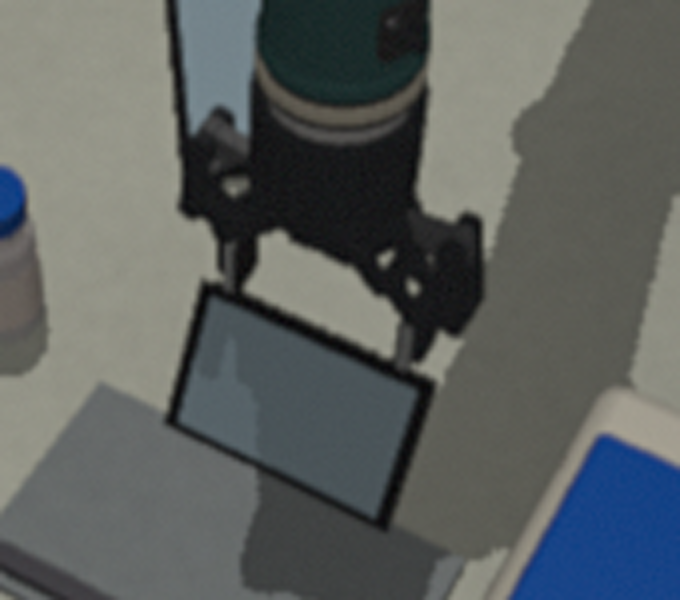

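The plate is at about 60° and both fingers are holding its top edge. The upward force has grown, so I'll let z rise a little more.

Run:
```python
from h import *
c=json.load(open("cmd.json")); c["p"]=[0.51264494-0.1*0+0,.00188193,.08019508] ; 
# cmd.json was advanced by the last arc(); restore the pose really commanded
q=c["q"]; json.dump(c,open("cmd.json","w"))
arc([62,65,68,71,74,77,79,81],[.003]*4+[.0025]*4,[0]*8,z0=.0145)
```

```text
[[-0.015, 0.0, -0.02, 0.0, 0.0, 0.0, 1.0], [-0.031, 0.0, -0.027, 0.0, 0.0, 0.0, 1.0], [-0.047, 0.0, -0.033, 0.0, 0.0, 0.0, 1.0], [-0.064, 0.0, -0.038, 0.0, 0.0, 0.0, 1.0], [-0.078, 0.001, -0.043, 0.0, 0.0, 0.0, 1.0], [-0.095, 0.001, -0.046, 0.0, 0.0, 0.0, 1.0], [-0.107, 0.001, -0.048, 0.0, 0.0, 0.0, 1.0], [-0.118, 0.001, -0.05, 0.0, 0.0, 0.0, 1.0]]
```

Emit:
apply_moves --commands '[[[-0.015,0,-0.018,0,0,0,1],[-0.031,0,-0.027,0,0,0,1],[-0.047,0,-0.033,0,0,0,1],[-0.064,0,-0.038,0,0,0,1]]]'

```text
time: 14.42
ee_pos: [0.5304, 0.0018, 0.0906]
tool_rot: [3.141, -0.001, 3.131]
contact_force: [-0.8, -0.4, 0.1]
gripper_width: 0.0851
grip_force: 0.1
```

Emit:
apply_moves --commands '[[[-0.014,0.001,-0.005,0,0,0,1],[-0.031,0.001,-0.008,0,0,0,1],[-0.043,0.001,-0.01,0,0,0,1],[-0.054,0.001,-0.012,0,0,0,1]]]'

```text
time: 14.92
ee_pos: [0.5432, 0.0018, 0.0935]
tool_rot: [-3.142, -0.002, 3.13]
contact_force: [-0.1, -0.5, -0.2]
gripper_width: 0.0857
grip_force: 0.1
```

Run:
```python
from h import *
s=readout.sense();print(s["time"],s["ee_pos"],s["tool_rot"],s["contact_force"],cmd()[0],s["joints"][5])
p=vision.get_image("scene"); save(p,"s7.png",(230,130,400,280),4)
```

```text
14.925 [0.54319095 0.00175298 0.09352663] [-3.14156023e+00 -1.77558943e-03  3.13040180e+00] [-0.09040596 -0.52231429 -0.21840956] [0.54214563 0.00180427 0.0926957 ] 0.4264001692706786
```

View pics/s7.png

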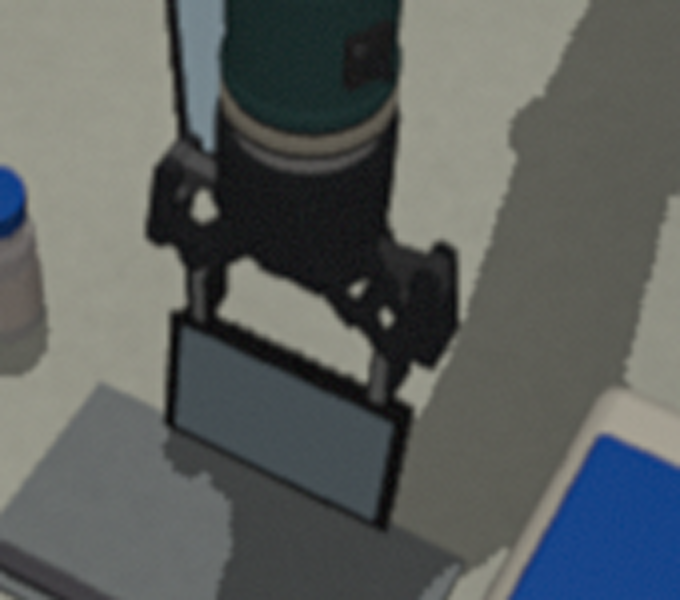

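The plate stands nearly upright on the deck edge, its top at about (290,360) in the crop and leaning on the fingertips. I'll push it past the balance point.

Emit:
apply_moves --commands '[[[-0.012,0,0,0,0,0,1],[-0.024,0,0,0,0,0,1],[-0.036,0,0,0,0,0,1],[-0.048,0,0,0,0,0,1],[-0.06,0,0,0,0,0,1],[-0.072,0,-0.001,0,0,0,1]]]'

```text
time: 15.72
ee_pos: [0.5627, 0.0015, 0.095]
tool_rot: [3.142, 0.001, 3.13]
contact_force: [-0.2, 0.1, 7.2]
gripper_width: 0.0854
grip_force: 3.9
```

Emit:
apply_moves --commands '[[[-0.012,0,0,0,0,0,1],[-0.024,0,-0.002,0,0,0,1],[-0.036,0,-0.003,0,0,0,1],[-0.048,0,-0.004,0,0,0,1],[-0.06,0,-0.004,0,0,0,1],[-0.072,0,-0.004,0,0,0,1]]]'

```text
time: 16.48
ee_pos: [0.5791, 0.0014, 0.0945]
tool_rot: [-3.142, -0.002, 3.13]
contact_force: [0.4, -0.7, 1.1]
gripper_width: 0.0849
grip_force: 1.1
```

Run:
```python
from h import *
c=json.load(open("cmd.json")); p=np.array(c["p"])+Ro.from_quat(c["q"]).apply([-.144*.25,0,-.005*.25]); c["p"]=p.tolist(); json.dump(c,open("cmd.json","w"))
s=readout.sense();print(s["time"],s["ee_pos"],s["contact_force"],p,s["joints"][5])
base(.011)
```

```text
16.475 [0.579064   0.00137293 0.09451827] [ 0.35353441 -0.72655401  1.08548749] [0.57814339 0.00140475 0.09394646] 0.48006564093338283
top 0.59 ((0.3169126586914062, -0.1377174072265625), (172.63336181640625, 115.5677490234375), 33.73530197143555)
scene 0.82 ((0.5501483764648437, -0.010854354858398437), (154.2471923828125, 38.25322723388672), 89.70306396484375)
scene 0.51 ((0.3270733947753906, -0.06445746612548828), (71.73755645751953, 9.124591827392578), 27.0701904296875)
```

```bash
cat >> h.py <<'E'
def model(th,xp,y,yaw=-.0103,zp=.008):
    # far flange/base corner (own 42.75,14) at world (xp,.,zp); th=0 wells down, 180 turned over
    P=[]
    for X,Y,Z in ((.04275,.0639,(.011,.014)),(.03975,.0609,(0,.011))):
        P+=[[a*X,b*Y,z] for a in(1,-1) for b in(1,-1) for z in Z]
    P=np.array(P)-[.04275,0,.014]; P=Ro.from_euler("y",th,degrees=True).apply(P); P=Ro.from_euler("z",yaw).apply(P)
    return P+[xp,y,zp]
def fit(p,m):
    best=[]
    for th in range(60,184,3):
        for xp in np.arange(.53,.60,.004):
            for y in (-.01,-.003,.004,.011):
                h=cv2.convexHull(proj(p,model(th,xp,y)).astype(np.float32)).round().astype(np.int32)
                a=np.zeros(m.shape,np.uint8); cv2.fillConvexPoly(a,h,1); best.append(((a&m).sum()/((a|m).sum()),th,round(xp,3),y))
    return sorted(best)[::-1][:6]
E
python3 - <<'E'
from h import *
p=vision.get_image("scene"); save(p,"s8.png",(230,130,400,280),4)
for r in spotter.masks_of(p,"plate")[:2]: print(r["score"],r["rect"],fit(p,r["mask"].astype(np.uint8)))
E
```

```text
0.55 [263.0, 218.1, 325.7, 262.1] [(np.float64(0.8494423791821561), 111, np.float64(0.566), 0.004), (np.float64(0.8354755784061697), 108, np.float64(0.566), 0.004), (np.float64(0.8315315315315316), 111, np.float64(0.566), 0.011), (np.float64(0.8090497737556561), 129, np.float64(0.546), 0.004), (np.float64(0.8084914182475158), 111, np.float64(0.562), 0.004), (np.float64(0.7936936936936937), 111, np.float64(0.566), -0.003)]
0.45 [318.9, 149.0, 324.5, 167.3] [(np.float64(0.0), 183, np.float64(0.598), 0.011), (np.float64(0.0), 183, np.float64(0.598), 0.004), (np.float64(0.0), 183, np.float64(0.598), -0.003), (np.float64(0.0), 183, np.float64(0.598), -0.01), (np.float64(0.0), 183, np.float64(0.594), 0.011), (np.float64(0.0), 183, np.float64(0.594), 0.004)]
```

Emit:
apply_moves --commands '[[[0,0,0,0,0,0,1],[0,0,0,0,0,0,1],[0,0,0,0,0,0,1]]]'

```text
time: 17.15
ee_pos: [0.5788, 0.0013, 0.0946]
tool_rot: [-3.142, -0.002, 3.13]
contact_force: [0.5, -0.5, 1.2]
gripper_width: 0.0856
grip_force: 0.8
```

Run:
```python
from h import *
p=vision.get_image("scene"); save(p,"s9.png",(230,130,400,280),4)
for r in spotter.masks_of(p,"plate")[:1]: print(r["score"],r["rect"],fit(p,r["mask"].astype(np.uint8))[:4])
s=readout.sense();print(s["time"],s["contact_force"])
```

```text
0.91 [262.3, 217.3, 328.9, 263.5] [(np.float64(0.8947368421052632), 108, np.float64(0.566), 0.004), (np.float64(0.8439716312056738), 111, np.float64(0.566), 0.004), (np.float64(0.8366988586479368), 111, np.float64(0.562), 0.004), (np.float64(0.8349178910976663), 111, np.float64(0.566), 0.011)]
17.25 [ 1.45891033 -0.11951666  0.47179026]
```

The plate is leaning at about 108°, past balance, and is caught only under the fingertips. I'll lift the fingers clear so it falls forward.

Emit:
apply_moves --commands '[[[0,0,-0.08,0,0,0,1],[0,0,-0.08,0,0,0,1],[0,0,-0.08,0,0,0,1],[0,0,-0.08,0,0,0,1]]]'

```text
time: 17.75
ee_pos: [0.5784, 0.0013, 0.114]
tool_rot: [-3.141, -0.003, 3.131]
contact_force: [0.7, -0.2, -0.8]
gripper_width: 0.0856
grip_force: 0.0
```

Run:
```python
from h import *
c=json.load(open("cmd.json")); c["p"][2]+=.02; json.dump(c,open("cmd.json","w"))
p=vision.get_image("scene"); save(p,"s10.png",(230,130,400,280),4)
for r in spotter.masks_of(p,"plate")[:1]:
    print(r["score"],r["rect"],fit(p,r["mask"].astype(np.uint8))[:4]); _,k=quad(p,r["mask"]); print(rectworld(p,k,.018))
s=readout.sense();print(s["time"],s["ee_pos"],s["contact_force"])
```

```text
0.71 [246.9, 235.3, 323.4, 298.0] [(np.float64(0.9517512508934953), 177, np.float64(0.57), 0.004), (np.float64(0.9503038970325348), 180, np.float64(0.57), 0.004), (np.float64(0.9410914347668956), 171, np.float64(0.574), 0.004), (np.float64(0.938236344162799), 174, np.float64(0.574), 0.004)]
((0.6145392456054688, 0.006571830749511719), (128.67901611328125, 89.42545318603516), 89.49422454833984)
17.85 [0.57862585 0.00136975 0.1141277 ] [0.5790229  1.3047292  0.22652703]
```

The plate is over, lying wells-up on the deck with its near side at x≈0.570 and y≈0.004. Next I'll go behind it and push it to the stop.

Run:
```python
from h import *
T=tool(0)
rows([([.535,.0018,.114],T,1),([.535,.0018,.114],T,1),([.535,.0018,.06],T,1),([.535,.0018,.017],T,1)]); rows([([x,.0018,.016],T,1) for x in (.541,.547,.551,.555,.559,.562,.565,.567)])
```

```text
[[0.173, 0.0, 0.0, 0.0, 0.0, 0.0, 1.0], [0.173, 0.0, 0.0, 0.0, 0.0, 0.0, 1.0], [0.173, 0.0, 0.216, 0.0, 0.0, 0.0, 1.0], [0.173, 0.0, 0.388, 0.0, 0.0, 0.0, 1.0]]
[[-0.024, 0.0, 0.004, 0.0, 0.0, 0.0, 1.0], [-0.048, 0.0, 0.004, 0.0, 0.0, 0.0, 1.0], [-0.064, 0.0, 0.004, 0.0, 0.0, 0.0, 1.0], [-0.08, 0.001, 0.004, 0.0, 0.0, 0.0, 1.0], [-0.096, 0.001, 0.004, 0.0, 0.0, 0.0, 1.0], [-0.108, 0.001, 0.004, 0.0, 0.0, 0.0, 1.0], [-0.12, 0.001, 0.004, 0.0, 0.0, 0.0, 1.0], [-0.128, 0.001, 0.004, 0.0, 0.0, 0.0, 1.0]]
```

Emit:
apply_moves --commands '[[[0.173,0,0,0,0,0,1],[0.173,0,0,0,0,0,1],[0.173,0,0.216,0,0,0,1],[0.173,0,0.388,0,0,0,1],[0.173,0,0.388,0,0,0,1],[0.173,0,0.388,0,0,0,1]]]'

```text
time: 18.6
ee_pos: [0.5366, 0.0019, 0.0186]
tool_rot: [3.142, -0.0, 3.13]
contact_force: [0.5, -0.3, 0.8]
gripper_width: 0.0852
grip_force: 0.0
```

Emit:
apply_moves --commands '[[[-0.024,0,0.004,0,0,0,1],[-0.048,0,0.004,0,0,0,1],[-0.064,0,0.004,0,0,0,1],[-0.08,0.001,0.004,0,0,0,1],[-0.096,0.001,0.004,0,0,0,1],[-0.108,0.001,0.004,0,0,0,1],[-0.12,0.001,0.004,0,0,0,1],[-0.128,0.001,0.004,0,0,0,1]]]'

```text
time: 19.6
ee_pos: [0.5676, 0.0017, 0.0166]
tool_rot: [-3.142, -0.002, 3.13]
contact_force: [-0.4, 0.3, -0.9]
gripper_width: 0.0851
grip_force: 0.2
```

Emit:
apply_moves --commands '[[[-0.004,0,0,0,0,0,1],[-0.008,0,0,0,0,0,1],[-0.012,0,0,0,0,0,1],[-0.012,0,0,0,0,0,1]]]'

```text
time: 20.1
ee_pos: [0.5709, 0.0017, 0.0168]
tool_rot: [3.142, -0.001, 3.13]
contact_force: [-0.4, 0.3, 0.2]
gripper_width: 0.0857
grip_force: 0.1
```

Emit:
apply_moves --commands '[[[-0.004,0,0,0,0,0,1],[-0.008,0,0,0,0,0,1],[-0.008,0,0,0,0,0,1]]]'

```text
time: 20.48
ee_pos: [0.5725, 0.0017, 0.0167]
tool_rot: [-3.142, -0.002, 3.13]
contact_force: [-1.9, -0.2, 1.6]
gripper_width: 0.0856
grip_force: 0.7
```

Emit:
apply_moves --commands '[[[-0.004,0,0,0,0,0,1],[-0.008,0,0,0,0,0,1],[-0.008,0,0,0,0,0,1]]]'

```text
time: 20.85
ee_pos: [0.5726, 0.0016, 0.0166]
tool_rot: [-3.141, -0.006, 3.13]
contact_force: [-5.3, 0.5, 4.3]
gripper_width: 0.0848
grip_force: 2.5
```

Emit:
apply_moves --commands '[[[-0.004,0,0,0,0,0,1],[-0.004,0,0,0,0,0,1],[-0.004,0,0,0,0,0,1]]]'

```text
time: 21.22
ee_pos: [0.5726, 0.0016, 0.0165]
tool_rot: [-3.141, -0.008, 3.13]
contact_force: [-6.2, 0.5, 5.6]
gripper_width: 0.0851
grip_force: 3.1
```

It's seated firmly against the stop. I'll back off, lift, and check.

Emit:
apply_moves --commands '[[[0.02,0,0,0,0,0,1],[0.06,0,0,0,0,0,1],[0.16,0,0,0,0,0,1],[0.16,0,-0.2,0,0,0,1],[0.2,0,-0.6,0,0,0,1],[0.4,0,-0.8,0,0,0,1],[0.4,0,-0.8,0,0,0,1],[0.4,0,-0.8,0,0,0,1]]]'

```text
time: 22.22
ee_pos: [0.4762, 0.0027, 0.2194]
tool_rot: [3.141, 0.004, 3.13]
contact_force: [-0.0, 0.3, 0.1]
gripper_width: 0.0851
grip_force: 0.0
```

Run:
```python
from h import *
s=readout.sense();print(s["time"],s["ee_pos"],s["contact_force"])
p=vision.get_image("scene"); a=p["color"]; save(p,"fin.png",(200,120,460,315),3)
for n in("scene","top"):
    p=vision.get_image(n)
    for o in ("plate","bottle","mouse"):
        for r in spotter.masks_of(p,o)[:2]:
            _,k=quad(p,r["mask"]); print(n,o,round(r["score"],2),rectworld(p,k,.018 if o=="plate" else .014))
```

```text
22.225 [0.47622244 0.00269626 0.21940431] [-0.02716812  0.25085471  0.05120438]
scene plate 0.75 ((0.6245995483398438, 0.006393806457519531), (127.37886810302734, 84.30702209472656), 89.03715515136719)
scene plate 0.66 ((0.3215348815917969, -0.13241056823730468), (177.78955078125, 116.86161041259766), 33.77378463745117)
scene bottle 0.74 ((0.5170501708984375, -0.19259014892578125), (124.51081848144531, 46.830726623535156), 39.350128173828125)
scene mouse 0.62 ((0.4073498840332031, 0.21458253479003905), (53.62643051147461, 59.112342834472656), 1.2572890520095825)
top plate 0.7 ((0.61864453125, -0.03190760612487793), (85.59473419189453, 57.87826919555664), 1.4102964401245117)
top plate 0.56 ((0.31705633544921874, -0.1365613250732422), (172.279541015625, 115.32389831542969), 34.493804931640625)
top bottle 0.77 ((0.5463562622070313, -0.17795645141601563), (47.52358627319336, 61.9346923828125), 64.40814208984375)
top mouse 0.86 ((0.4287004089355469, 0.21269784545898437), (58.12448501586914, 102.94071960449219), 88.20528411865234)
```

View pics/fin.png

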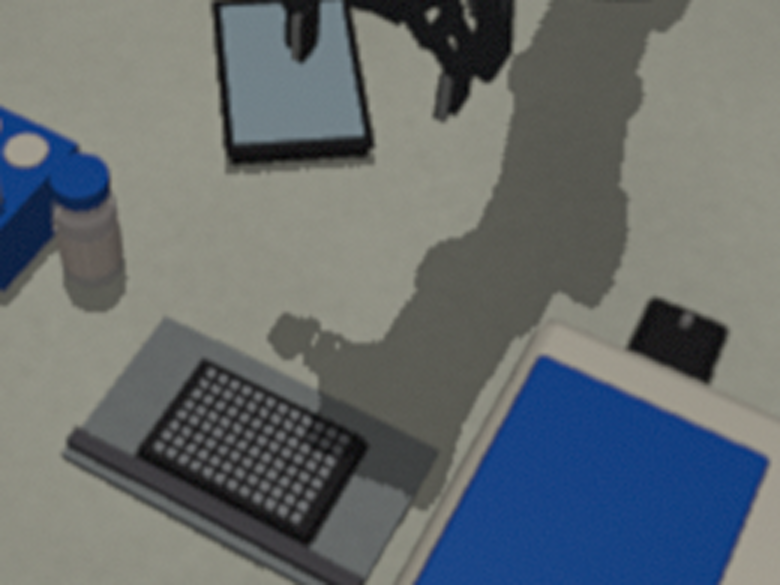

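The plate lies wells-up, squared against the back stop and close to mid-width. The bottle, mouse and rack are where they started, so I'm handing in.

```bash
python3 -c "
from cell import robot; print(robot.hand_in())"
```

```text
the job is handed in; nothing more can be done
None
```

The plate was tipped over the carriage edge without being picked up; it now lies wells-up, squared against the back stop and about 5 mm off mid-width, with the bottle, mouse and rack untouched, and I handed the job in at about 22 s of the 48 s limit.

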